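Reference, then hold the sample bottle in the analyser's V

TASK

The analyser reads a liquid through the side of its bottle. First take the reference with the V empty: press the analyser's pedal down to its stop and let it come up again. Then pick up the large amber bottle, bring it upright onto the analyser's foot plate and press it sideways into the V with a light, steady push so that it bears on both faces; do not knock the bottle hard against them, leave the other bottles and the beaker where they stand, and finish still gripping the bottle and pressing it into the V.

Things in the scene. Friction and masses are not known exactly. Their poses are not given: they have to be found in the camera images.
- pedal (a joint): The analyser's cordless palm pedal: a low grey metal base, 120 mm long, 78 mm wide, fixed to the table, with a ribbed black rubber pad on a hinged plate 62 mm wide. 0 = up (released), 0.20 rad = pressed down to its stop. A spring lifts it again; at the point pedal_pad it takes about 5 N to start it and about 9 N at the stop.
- pedal_pad (a point): Point to press: on top of the pedal's rubber pad, on its middle line, 75 mm from the hinge (the hinge is at the end away from the robot, the raised toe towards it). It stands about 51 mm above the table when the pedal is up and sinks about 15 mm to the stop. Its x axis points along the pedal towards the hinge; z up, exactly so when released.
- sample: The large amber glass bottle with the sample: round, upright, closed. Straight-sided body 42 mm in diameter up to 56 mm above its base, then a short shoulder and a black screw cap 35 mm in diameter from 66 mm to the top at 82 mm. About 0.1 to 0.2 kg. Origin at the centre of its base, z up along its axis.
- seat (a point): Where the base centre of a seated bottle comes, on top of the analyser's aluminium foot plate (12 mm thick, x = -36 to +64 mm, y = -35 to +35 mm from here). x points level into the V, y left as one looks into the V, z up. The V opens towards -x: two upright faces at 45 degrees either side of x, meeting 30 mm from here along +x, 56 mm tall from the plate up. Fixed to the table.
- v_left: Polished, slippery steel face of the V on its left (+y of seat), 18 mm wide, 56 mm tall, fixed. Origin at the centre of this 4 mm plate: 20 mm from seat along +x, 13 mm along +y, 28 mm above the foot plate; axes as seat. The black nose carrying both faces is 41 mm wide over all and its front edges stand at x = +12 mm.
- v_right: The same polished steel face on the right (-y of seat).
- dropper: Bystander: small amber dropper bottle, 28 mm in diameter, 80 mm tall with its narrow rubber bulb. Loose, upright. Origin at the centre of its base.
- tub: Bystander: white plastic bottle with a blue cap, 36 mm in diameter, 74 mm tall. Loose, upright. Origin at the centre of its base.
- beaker: Bystander: empty glass beaker, 60 mm in diameter, 75 mm tall. Loose, upright. Origin at the centre of its base.
- case (a point): Centre of the top of the analyser's white case, 82 mm above the table; axes as seat, 150 mm behind it (+x). The case is 140 mm wide and 180 mm long, so its front stands 60 mm behind seat.
Mind the look-alikes: they are no part of the job. Leave any turquoise or yellow look-alike of the sample alone.

How it is judged:
By the outcome, as a careful person would: the job done as asked, in the order asked, and still so for the second after the job is handed in, while the arm keeps its last pose, push and grip.
It also fails if it takes over 58 s, if anything falls off the work surface, if the arm or the gripper's body presses on something with over 40 N, if the wrist force passes 120 N, or if a joint passes its speed limit or range.

ROBOT

A 7-joint arm with a two-finger parallel gripper is mounted at the origin on the work surface. World frame = base frame: x ahead of the robot, y to its left, z up, the work surface at z = 0. Lengths are in m, angles in rad, forces in N, time in s.
With the tool pointing down it reaches from about 0.35 to 0.9 m from the base axis. Payload 8.1 kg.
Tool frame: the origin (TCP) lies at the very end of the fingers, on their centre line; the grasp point (between the pads) lies 19 mm behind it; z points along the fingers, y is the line along which they close (so a half turn about z gives the same grasp; the last joint's range is limited). The gripper opens to 92 mm and grips with 3 to 60 N. Pads are 19 mm wide; open, the fingers measure 130 mm over their backs; the gripper's body (75 mm by 190 mm) begins 47 mm behind the grasp point.
Start: joints at [-1.276, 0.434, 0.025, 1.573, -0.012, 1.134, -0.075], TCP at [0.242, 0.576, 0.196] pointing down, gripper open.
Joint ranges: [-2.62, 2.62], [-0.44, 2.09], [-1.27, 1.32], [0.08, 2.57], [-1.32, 4.46], [0.12, 2], [-2.74, 2.74]. Speed limits (rad/s): [2.22, 2.22, 3.01, 3.01, 3.14, 3.14, 3.14].

INTERFACE

Orientations are given as a rotation vector (axis times angle).
In Python, from cell import arm gives the robot as it stands.
- The arm moves only by the tool jog_arm, never from a script. Its argument "rows" is a list of rows, each a list of 3 entries, a list of its own where there are three numbers: the shift along the world's x, y, z in cm, then the turn, a rotation vector about the world's x, y, z in degrees, then the opening, from 0 (shut) to 1 (fully open). A call has 1 to 8 rows; each row is the pose to reach, as a shift and turn from the pose commanded when the call began; what a row does not reach only later rows make up. A row lasts 1/8 s, in which the tool goes at most 62.5 mm and 10.7 degrees, less where a joint would pass 70% of its speed; a pose out of reach is approached as far as the arm can. A call with a gripper value outside its range is refused whole. The fingers move at their own pace and stop on an object; "newtons" is the grip in N (left out, the last holds). Time passes only in rows, so rows that repeat a pose let the fingers close. It gives the time, the measured TCP pose, the force, the opening and the grip force at its end, in the units of the state.
- arm.observe(): the state, without advancing time (a new reading comes with each control period).
- arm.get_image(name): name is "side" or "top"; returns a dict with "img" (420x560x3 uint8, red, green, blue), "depth" (420x560 float32, m along the optical axis (not along the pixel's ray), 0 where there is no reading), "fx", "fy", "cx", "cy" (pixels), "rvec" (rotation vector, rad) and "tvec" (3), from world to camera coordinates, as OpenCV has them. Camera axes: x right, y down, z forward; pixel columns grow to the right and rows downward; lengths in m; the calibration is good to about 2 mm. A picture is of the moment at which its call begins.
- arm.sign_off(): hands the job in; it is judged then, once.
The state is a dict: "clock": time; "joints": joint angles; "dq": joint speeds; "joint_efforts": joint torques, N m; "position": TCP position; "ee_rot": TCP orientation; "force": force on the tool from outside, world axes, zero at the start; "ft_torque": the same for the moment, N m; "width": opening from 0.0 (shut) to 1.0 (fully open); "gripper_force": force on a finger pad.
Only numpy, scipy, OpenCV 4.12 (cv2) and the standard library are available. Lean on these libraries where they do the work, as an engineer would, in place of code of your own. Each camera call takes 0.05 s, during which the arm holds its last target. There are 200 camera calls.

## Working session

There is one attempt and no reset: what is moved stays moved. The work goes in short steps, Python scripts to look and compute and a tool call to move; the robot and the scene stay as the last step left them, time stands still between calls to the robot, and variables do not carry over. Pictures are saved under pics/ and viewed, at most 10 in all, crops included, and the job is handed in when it is done.

Besides the shell and the picture viewer there is one more tool, called after "Call:" as name([rows], argument=value, ...), one row to a line, values as JSON. jog_arm: Moves the arm, as the interface text tells. Its arguments: {"type":"object","properties":{"rows":{"type":"array","items":{"type":"array"}},"newtons":{"type":"number"}},"required":["rows"]}

```bash
mkdir -p pics; ls
python3 - <<'E'
from cell import arm
import cv2,numpy as np
s=arm.observe();print({k:np.round(v,3) for k,v in s.items()})
for n in("top","side"):
    d=arm.get_image(n);np.savez(f"pics/{n}0.npz",**d);cv2.imwrite(f"pics/{n}0.png",d["img"][...,::-1])
    R=cv2.Rodrigues(d["rvec"])[0];print(n,d["fx"],d["fy"],d["cx"],d["cy"],R.round(3),(-R.T@d["tvec"].ravel()).round(3))
E
```

```text
pics
{'clock': np.float64(0.0), 'joints': array([-1.276,  0.435,  0.025,  1.574, -0.012,  1.134, -0.075]), 'dq': array([ 0.002,  0.   , -0.   , -0.   , -0.001,  0.   , -0.   ]), 'joint_efforts': array([ 1.0000e-03, -6.6785e+01,  9.8500e-01, -3.1447e+01, -6.1000e-02,
        4.2000e-02,  0.0000e+00]), 'position': array([0.242, 0.576, 0.196]), 'ee_rot': array([-6.21e-01, -3.08e+00,  2.00e-03]), 'force': array([ 0.266, -0.249,  0.176]), 'ft_torque': array([0.013, 0.063, 0.009]), 'gripper_force': np.float64(0.0), 'width': np.float64(0.999)}
top 478.04270225743034 478.04270225743034 271.3854099500762 203.57654415027758 [[-0.02  -1.     0.023]
 [-0.99   0.016 -0.141]
 [ 0.141 -0.026 -0.99 ]] [0.451 0.043 1.051]
side 468.7590689834724 468.7590689834724 280.00901003754916 208.67515130865806 [[ 0.999 -0.05   0.01 ]
 [-0.017 -0.5   -0.866]
 [ 0.048  0.864 -0.5  ]] [ 0.55  -0.85   0.578]
```

View pics/top0.png

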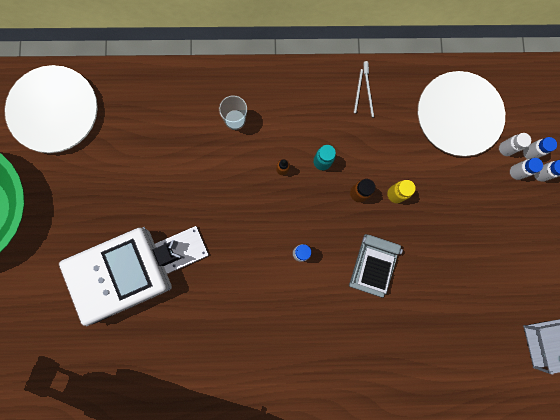

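View pics/side0.png

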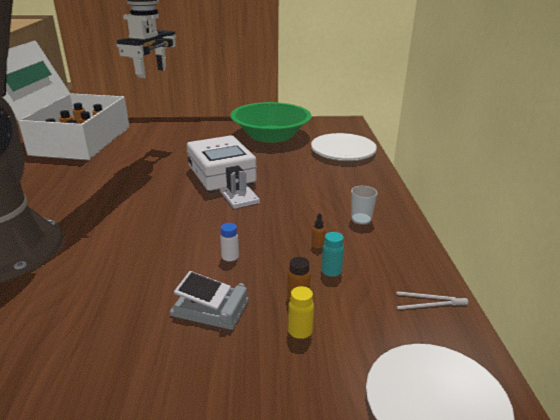

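The top view shows the pedal at (376,268), the analyser at (120,275) with its foot plate at (187,250), and the beaker at (234,112). Things that could be taken for the sample:
- amber bottle with black cap: (365,188)
- dropper: (283,167)
- turquoise: (326,157)
- yellow: (403,191)
- tub: (302,253)

I choose (365,188), and will check it in a crop while I measure.

```bash
cat > h.py <<'E'
import cv2,numpy as np
def load(n): return dict(np.load(f"pics/{n}.npz"))
def ray(d,px,z):
    R=cv2.Rodrigues(d["rvec"])[0];C=-R.T@d["tvec"].ravel();px=np.atleast_2d(px).astype(float)
    v=np.c_[(px[:,0]-d["cx"])/d["fx"],(px[:,1]-d["cy"])/d["fy"],np.ones(len(px))]@R
    return C+v*((z-C[2])/v[:,2])[:,None]
def cloud(d):
    R=cv2.Rodrigues(d["rvec"])[0];v,u=np.mgrid[:420,:560];Z=d["depth"]
    P=np.stack([(u-d["cx"])/d["fx"]*Z,(v-d["cy"])/d["fy"]*Z,Z],-1)
    return (P-d["tvec"].ravel())@R
def proj(d,P): return cv2.projectPoints(np.atleast_2d(P).astype(float),d["rvec"],d["tvec"],np.array([[d["fx"],0,d["cx"]],[0,d["fy"],d["cy"]],[0,0,1]]),None)[0][:,0]
E
python3 - <<'E'
from h import *
d=load("top0");P=cloud(d);img=d["img"].astype(int);s=img.sum(-1)
def box(m,u0,u1,v0,v1):
    k=np.zeros_like(m);k[v0:v1,u0:u1]=m[v0:v1,u0:u1];return k
def rect(name,m,z):
    c=max(cv2.findContours(m.astype(np.uint8),cv2.RETR_EXTERNAL,cv2.CHAIN_APPROX_NONE)[0],key=cv2.contourArea)
    w=ray(d,c[:,0],z)[:,:2];r=cv2.minAreaRect((w*1000).astype(np.float32));print(name,np.round(r[0],1),np.round(r[1],1),round(r[2],1))
    (x,y),rad=cv2.minEnclosingCircle((w*1000).astype(np.float32));print('   circ',round(x,1),round(y,1),round(rad,1))
z=P[...,2]
for n,a,h in [("cap",(340,390,165,215),.082),("dropper",(270,298,150,182),.08),("turq",(310,342,140,175),.082),("yel",(385,420,175,205),.082),("tub",(290,316,240,265),.074),("case",(50,180,220,330),.082)]:
    rect(n,box((z>h-.008)&(z<h+.008),*a),h)
rect("plate",box((z>.008)&(z<.017),150,215,220,280),.012)
rect("pedal",box((z>.008)&(z<.07),340,410,230,300),.02)
m=box((z>.03)&(z<.07),340,410,230,300);print(P[m].mean(0),)
rect("black",box((s<75)&(z>.02),340,410,230,300),.048)
m=box((z>.06)&(z<.085),340,410,230,300)
rect("wells",box((z>.03)&(z<.075),145,205,225,275),.068)
import cv2
a=cv2.resize(d["img"][130:305,145:215],None,fx=5,fy=5,interpolation=2)
a=d["img"][215:285,140:215];b=d["img"][225:305,340:412];c=d["img"][140:215,320:420]
f=lambda q:cv2.resize(q,(390,290),interpolation=cv2.INTER_CUBIC)
e=load("side0")["img"][225:345,170:350]
cv2.imwrite("pics/c1.png",np.vstack([np.hstack([f(a),f(b)]),np.hstack([f(c),f(e)])])[...,::-1])
E
```

```text
cap [ 620.5 -180. ] [33.4 34.5] 42.8
   circ 620.7 -180.0 17.9
dropper [676.7 -10.2] [7.4 9. ] 44.5
   circ 676.1 -10.7 4.8
turq [ 693.7 -100.8] [33.5 34.3] 88.1
   circ 694.1 -101.1 17.9
yel [ 617.2 -262.2] [33.3 34. ] 86.4
   circ 617.0 -263.2 18.1
tub [490.4 -45.5] [28.6 30.5] 88.5
   circ 490.2 -45.8 15.6
case [450.  336.4] [138.6 178.6] 22.7
   circ 450.2 337.3 109.4
plate [503.1 212. ] [70.5 97.7] 22.4
   circ 503.1 212.6 59.5
pedal [ 459.5 -206.8] [ 89.1 119.3] 70.6
   circ 460.1 -204.9 70.6
[ 0.46391544 -0.20470825  0.04267096]
black [ 455.1 -200.3] [48.7 35.1] 70.5
   circ 456.6 -200.3 28.2
wells [504.3 237.6] [101.1  54.2] 23.0
   circ 499.4 249.7 51.0
```

View pics/c1.png

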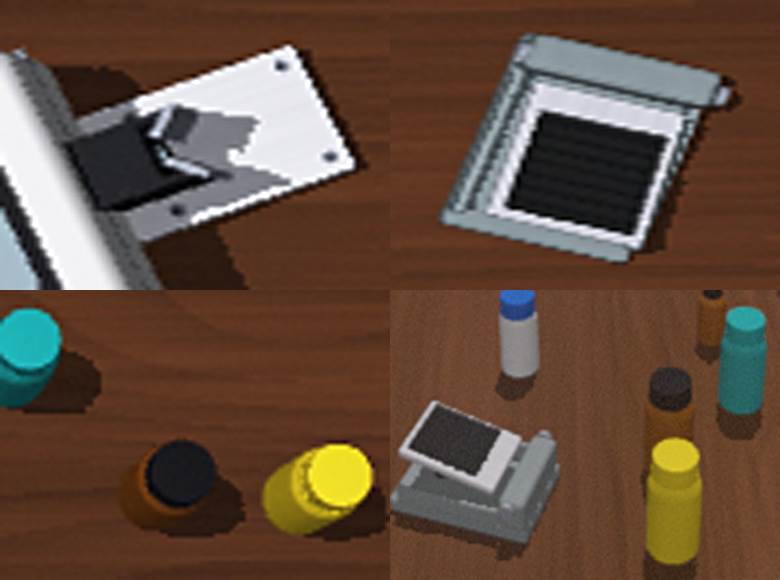

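The crop confirms the amber bottle with the black cap: cap at (365,188), yellow beside it at (403,191). The V opens towards the lower right of the analyser, and the pedal's hinge is at its upper end. Next is the pedal's height profile, to place pedal_pad.

Run:
```python
from h import *
d=load("top0");P=cloud(d);z=P[...,2]
m=np.zeros(z.shape,bool);m[225:305,340:412]=1;m&=(z>.006)&(z<.1)
a=np.radians(-19.4);ux=np.array([np.cos(a),np.sin(a)]);uy=np.array([-ux[1],ux[0]])
c=np.array([.4595,-.2068]);q=P[m];s=(q[:,:2]-c)@ux*1000;t=(q[:,:2]-c)@uy*1000;col=d["img"][m].sum(1)
for k in range(-66,67,4):
    j=(abs(s-k)<2);b=j&(abs(t)<70)
    if b.any():
        bl=b&(col<150);w=b&(col>600)
        print(k,"t",t[b].min().round(),t[b].max().round(),"mid z",np.median(q[j&(abs(t)<20),2]).round(4),"black",bl.sum(),t[bl].min().round() if bl.any() else '',t[bl].max().round() if bl.any() else '', "white",w.sum(),(t[w].min().round(),t[w].max().round()) if w.any() else '')
```

```text
-58 t -34.0 41.0 mid z 0.0105 black 0   white 0 
-54 t -35.0 42.0 mid z 0.0113 black 0   white 0 
-50 t -37.0 42.0 mid z 0.0139 black 0   white 28 (np.float64(-26.0), np.float64(32.0))
-46 t -28.0 41.0 mid z 0.0514 black 8 -20.0 25.0 white 40 (np.float64(-27.0), np.float64(32.0))
-42 t -37.0 42.0 mid z 0.0539 black 46 -37.0 26.0 white 6 (np.float64(-27.0), np.float64(33.0))
-38 t -35.0 42.0 mid z 0.0523 black 46 -21.0 28.0 white 6 (np.float64(-26.0), np.float64(33.0))
-34 t -35.0 42.0 mid z 0.0519 black 47 -21.0 27.0 white 6 (np.float64(-27.0), np.float64(32.0))
-30 t -35.0 41.0 mid z 0.0513 black 45 -22.0 27.0 white 6 (np.float64(-25.0), np.float64(32.0))
-26 t -36.0 41.0 mid z 0.0498 black 44 -22.0 29.0 white 6 (np.float64(-27.0), np.float64(32.0))
-22 t -34.0 42.0 mid z 0.0493 black 46 -21.0 27.0 white 5 (np.float64(-26.0), np.float64(33.0))
-18 t -36.0 42.0 mid z 0.0489 black 47 -20.0 28.0 white 8 (np.float64(-28.0), np.float64(32.0))
-14 t -34.0 42.0 mid z 0.048 black 47 -22.0 28.0 white 3 (np.float64(-27.0), np.float64(32.0))
-10 t -36.0 42.0 mid z 0.047 black 46 -20.0 28.0 whi
[... 686 characters left out ...]
at64(32.0))
22 t -36.0 42.0 mid z 0.037 black 0   white 50 (np.float64(-28.0), np.float64(33.0))
26 t -37.0 42.0 mid z 0.0364 black 0   white 56 (np.float64(-26.0), np.float64(33.0))
30 t -36.0 41.0 mid z 0.0349 black 0   white 11 (np.float64(-23.0), np.float64(30.0))
34 t -36.0 42.0 mid z 0.0109 black 0   white 0 
38 t -33.0 44.0 mid z 0.0302 black 6 -32.0 29.0 white 0 
42 t -41.0 46.0 mid z 0.0343 black 0   white 0 
46 t -41.0 45.0 mid z 0.0347 black 0   white 0 
50 t -41.0 45.0 mid z 0.0345 black 0   white 0 
54 t -35.0 42.0 mid z 0.034 black 0   white 0 
58 t -33.0 41.0 mid z 0.0328 black 0   white 0 
62 t 38.0 38.0 mid z nan black 0   white 0
  return _methods._mean(a, axis=axis, dtype=dtype,
  ret = ret.dtype.type(ret / rcount)
```

Call:
jog_arm([
  [[3, -12, 0], [0, 0, -10], 0],
  [[6, -24, 0], [0, 0, -20], 0],
  [[8, -34, 0], [0, 0, -30], 0],
  [[11, -44, 0], [0, 0, -40], 0],
  [[14, -54, 0], [0, 0, -44.3], 0],
  [[19.1, -77, 0], [0, 0, -44.3], 0],
  [[19.1, -77, -5], [0, 0, -44.3], 0],
  [[19.1, -77, -8], [0, 0, -44.3], 0],
], newtons=20)

```text
clock: 1.1
position: [0.3629, 0.0909, 0.1767]
ee_rot: [1.735, 2.618, 0.003]
force: [1.4, 0.0, 0.1]
width: 0.177
gripper_force: 0.0
```

Call:
jog_arm([
  [[2, -6, 0], [0, 0, 0], 0],
  [[3, -12, -2], [0, 0, 0], 0],
  [[5, -18, -4], [0, 0, 0], 0],
  [[6, -23, -6], [0, 0, 0], 0],
  [[7, -28.5, -7], [0, 0, 0], 0],
  [[7, -28.5, -7], [0, 0, 0], 0],
  [[7, -28.5, -7], [0, 0, 0], 0],
])

```text
clock: 1.98
position: [0.432, -0.192, 0.1062]
ee_rot: [-1.737, -2.617, 0.0]
force: [0.3, 0.0, 0.1]
width: 0.004
gripper_force: 0.0
```

Call:
jog_arm([
  [[0.1, -0.2, -3], [0, 0, 0], 0],
  [[0.1, -0.2, -4.8], [0, 0, 0], 0],
  [[0.1, -0.2, -5.3], [0, 0, 0], 0],
  [[0.1, -0.2, -5.8], [0, 0, 0], 0],
  [[0.1, -0.2, -6.3], [0, 0, 0], 0],
  [[0.1, -0.2, -6.6], [0, 0, 0], 0],
  [[0.1, -0.2, -6.8], [0, 0, 0], 0],
  [[0.1, -0.2, -6.8], [0, 0, 0], 0],
])

```text
clock: 2.98
position: [0.4335, -0.1943, 0.0385]
ee_rot: [-1.736, -2.618, -0.0]
force: [-0.1, 0.0, 0.0]
width: 0.008
gripper_force: 0.0
```

Run:
```python
from cell import arm
from h import *
s=arm.observe();print(s["position"],s["force"],s["joint_efforts"].round(2))
d=arm.get_image("side");np.savez("pics/side1.npz",**d)
print(proj(d,[.4335,-.1943,.0385]))
a=cv2.resize(d["img"][200:350,130:330],(800,600),interpolation=2);cv2.imwrite("pics/c2.png",a[...,::-1])
```

```text
[ 0.43349959 -0.19434895  0.03854498] [-0.11148558  0.02423387  0.03863857] [-1.000e-02 -4.933e+01  7.690e+00 -1.937e+01 -3.000e-02  4.000e-02
  3.000e-02]
[[192.63098043 288.15550323]]
```

View pics/c2.png

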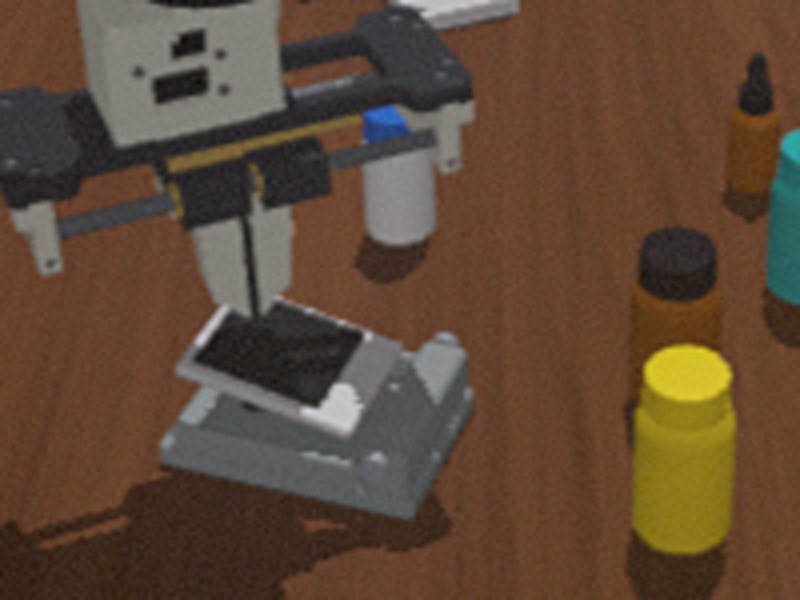

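Run:
```python
from cell import arm
from h import *
d=arm.get_image("side");P=cloud(d)
for v in range(268,290,2): print(v,[tuple((P[v,u]*1000).round().astype(int)) for u in (186,190,193,196,200)])
t=arm.get_image("top");Q=cloud(t);np.savez("pics/top1.npz",**t)
p=proj(t,[.4335,-.1943,.0385])[0];print(p)
m=np.zeros((420,560),bool);m[220:310,335:415]=1
k=m&(Q[...,2]<.09)&(Q[...,2]>.045);print(k.sum())
print(arm.observe()["position"])
```

```text
268 [(np.int64(428), np.int64(-208), np.int64(93)), (np.int64(435), np.int64(-206), np.int64(92)), (np.int64(439), np.int64(-202), np.int64(89)), (np.int64(444), np.int64(-202), np.int64(88)), (np.int64(450), np.int64(-198), np.int64(85))]
270 [(np.int64(428), np.int64(-210), np.int64(91)), (np.int64(434), np.int64(-206), np.int64(87)), (np.int64(439), np.int64(-202), np.int64(84)), (np.int64(444), np.int64(-203), np.int64(85)), (np.int64(450), np.int64(-199), np.int64(82))]
272 [(np.int64(428), np.int64(-209), np.int64(86)), (np.int64(434), np.int64(-206), np.int64(84)), (np.int64(438), np.int64(-201), np.int64(80)), (np.int64(444), np.int64(-204), np.int64(82)), (np.int64(450), np.int64(-198), np.int64(77))]
274 [(np.int64(428), np.int64(-210), np.int64(83)), (np.int64(434), np.int64(-207), np.int64(80)), (np.int64(438), np.int64(-203), np.int64(76)), (np.int64(443), np.int64(-203), np.int64(77)), (np.int64(444), np.int64(-166), np.int64(47))]
276 [(np.int64(550), np.int64(-850), np.int64(578)), (np.int64(433), np.int64(-206), np.int64(75)), (np.int64(438), np.int64(-204), np.int64
[... 910 characters left out ...]
t64(52)), (np.int64(435), np.int64(-197), np.int64(50)), (np.int64(441), np.int64(-199), np.int64(52)), (np.int64(447), np.int64(-194), np.int64(47))]
286 [(np.int64(424), np.int64(-205), np.int64(53)), (np.int64(431), np.int64(-203), np.int64(51)), (np.int64(436), np.int64(-203), np.int64(50)), (np.int64(441), np.int64(-201), np.int64(49)), (np.int64(448), np.int64(-202), np.int64(49))]
288 [(np.int64(425), np.int64(-210), np.int64(52)), (np.int64(432), np.int64(-209), np.int64(51)), (np.int64(436), np.int64(-207), np.int64(49)), (np.int64(442), np.int64(-207), np.int64(49)), (np.int64(448), np.int64(-205), np.int64(47))]
[372.90805068 278.05844632]
108
[ 0.43358534 -0.19439326  0.03864266]
```

Run:
```python
from h import *
d=load("side0");P=cloud(d);print(proj(d,[[.242,.576,.196],[.242,.576,.226]]))
m=np.zeros((420,560),bool);m[40:85,110:185]=1
k=m&(abs(P[...,0]-.242)<.1)&(abs(P[...,1]-.576)<.1);q=P[k];o=q[:,2].argsort()
v,u=np.nonzero(k)
for i in o[:40:3]:print(u[i],v[i],(q[i]*1000).round())
cv2.imwrite("pics/c3.png",cv2.resize(d["img"][0:90,100:200],(700,630)[:2] and (660,594),interpolation=2)[...,::-1])
```

```text
[[152.39321186  83.08088292]
 [151.11467029  72.99378385]]
141 77 [221. 534. 225.]
142 77 [225. 528. 226.]
162 69 [267. 621. 227.]
144 77 [231. 525. 227.]
142 76 [225. 531. 229.]
164 68 [273. 623. 229.]
158 68 [255. 622. 230.]
159 68 [258. 620. 230.]
163 68 [271. 614. 231.]
138 75 [214. 529. 232.]
163 67 [270. 621. 233.]
158 67 [256. 618. 234.]
162 67 [268. 616. 234.]
160 67 [263. 614. 234.]
```

View pics/c3.png

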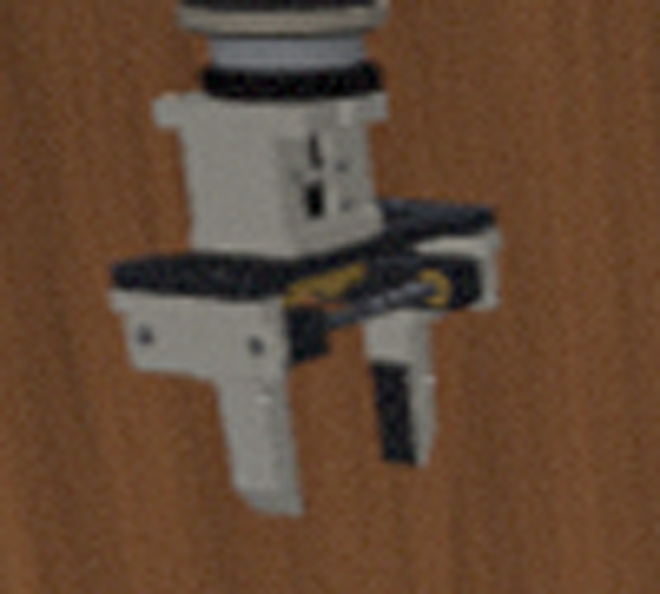

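The picture shows the fingertips at (194,279), about 29 mm above the reported TCP, with the pedal still up. The start picture shows the same offset: tips at z ≈ 0.225 against 0.196 reported. From here I use true tip z = reported + 0.029, and will confirm it by contact.

Call:
jog_arm([
  [[0, 0, -1.0], [0, 0, 0], 0],
  [[0, 0, -1.3], [0, 0, 0], 0],
  [[0, 0, -1.6], [0, 0, 0], 0],
  [[0, 0, -1.9], [0, 0, 0], 0],
  [[0, 0, -2.1], [0, 0, 0], 0],
  [[0, 0, -2.1], [0, 0, 0], 0],
])

```text
clock: 3.88
position: [0.433, -0.1941, 0.0174]
ee_rot: [-1.736, -2.617, 0.0]
force: [-3.6, 0.7, 6.7]
width: 0.004
gripper_force: 2.5
```

Call:
jog_arm([
  [[0, 0, -0.3], [0, 0, 0], 0],
  [[0, 0, -0.6], [0, 0, 0], 0],
  [[0, 0, -0.8], [0, 0, 0], 0],
  [[0, 0, -0.9], [0, 0, 0], 0],
  [[0, 0, -0.9], [0, 0, 0], 0],
])

```text
clock: 4.5
position: [0.4324, -0.1939, 0.0084]
ee_rot: [-1.735, -2.616, 0.0]
force: [-4.4, 1.8, 6.9]
width: 0.005
gripper_force: 3.7
```

Call:
jog_arm([
  [[0, 0, -0.1], [0, 0, 0], 0],
  [[0, 0, -0.2], [0, 0, 0], 0],
  [[0, 0, -0.2], [0, 0, 0], 0],
])

```text
clock: 4.88
position: [0.4322, -0.1938, 0.0064]
ee_rot: [-1.735, -2.616, 0.0]
force: [-5.3, 1.1, 8.6]
width: 0.005
gripper_force: 4.1
```

Call:
jog_arm([
  [[0, 0, -0.1], [0, 0, 0], 0],
  [[0, 0, -0.2], [0, 0, 0], 0],
  [[0, 0, -0.2], [0, 0, 0], 0],
])

```text
clock: 5.25
position: [0.4323, -0.1938, 0.0054]
ee_rot: [-1.736, -2.616, -0.002]
force: [-9.9, 4.3, 29.0]
width: 0.005
gripper_force: 14.4
```

Call:
jog_arm([
  [[0, 0, 0.5], [0, 0, 0], 0],
  [[0, 0, 2], [0, 0, 0], 0],
  [[0, 0, 5], [0, 0, 0], 0],
  [[0, 0, 11], [0, 0, 0], 1],
  [[6, 0.5, 14], [0, 0, 0], 1],
  [[12, 1, 14], [0, 0, 0], 1],
  [[18.8, 1.4, 14], [0, 0, 0], 1],
  [[18.8, 1.4, 14], [0, 0, 0], 1],
])

```text
clock: 6.25
position: [0.6255, -0.1785, 0.1441]
ee_rot: [1.73, 2.621, -0.0]
force: [-0.3, 0.0, 0.5]
width: 0.497
gripper_force: 0.0
```

Call:
jog_arm([
  [[0, 0, 0], [0, 0, 0], 1],
  [[0, 0, 0], [0, 0, 0], 1],
])

```text
clock: 6.5
position: [0.62, -0.1811, 0.1449]
ee_rot: [-1.738, -2.616, 0.001]
force: [-0.9, -0.1, 0.2]
width: 0.719
gripper_force: 0.0
```

Run:
```python
from cell import arm
from h import *
p=arm.observe()["position"];print(p)
t=arm.get_image("top");np.savez("pics/top2.npz",**t);Q=cloud(t)
k=np.zeros((420,560),bool);k[225:305,340:412]=1;print("pedal hi",np.median(Q[...,2][k&(Q[...,2]>.045)&(Q[...,2]<.06)]),(k&(Q[...,2]>.045)&(Q[...,2]<.06)).sum())
d=arm.get_image("side");np.savez("pics/side2.npz",**d);P=cloud(d)
near=(np.hypot(P[...,0]-p[0],P[...,1]-p[1])<.09)&(P[...,2]>.1)
v,u=np.nonzero(near);q=P[near]
lo=q[:,2]<.24
# per side extents of fingers
for h0,h1 in((.172,.185),(.185,.20),(.2,.215)):
    s=(q[:,2]>h0)&(q[:,2]<h1);c=np.array([np.cos(.398),np.sin(.398)]);r=(q[s,:2]-p[:2]);a=r@c*1000;b=r@np.array([-c[1],c[0]])*1000
    for sg in(-1,1):
        j=sg*a>15
        if j.any():print(h0,sg,j.sum(),"along",np.percentile(a[j],[2,50,98]).round(1),"across",np.percentile(b[j],[2,50,98]).round(1))
print("min z",np.sort(q[:,2])[:10].round(3))
b=d["img"][150:345,200:400];cv2.imwrite("pics/c4.png",cv2.resize(b,(600,585),interpolation=2)[...,::-1])
```

```text
[ 0.62003585 -0.18105331  0.1449231 ]
pedal hi nan 0
0.172 -1 21 along [-44.1 -38.6 -35.1] across [-12.6 -10.9  -9.7]
0.172 1 59 along [35.8 37.7 49.3] across [-12.2  -8.    8.8]
0.185 -1 108 along [-51.  -44.7 -32.8] across [-12.8 -10.3   7.9]
0.185 1 110 along [36.  40.  52.6] across [-12.4  -9.8   6.8]
0.2 -1 129 along [-52.3 -46.1 -33.1] across [-12.9 -10.3   8.8]
0.2 1 124 along [35.8 38.7 53.7] across [-12.8  -9.6   8.2]
min z [0.175 0.176 0.176 0.176 0.176 0.176 0.176 0.176 0.176 0.176]
  return _methods._mean(a, axis=axis, dtype=dtype,
  ret = ret.dtype.type(ret / rcount)
```

View pics/c4.png

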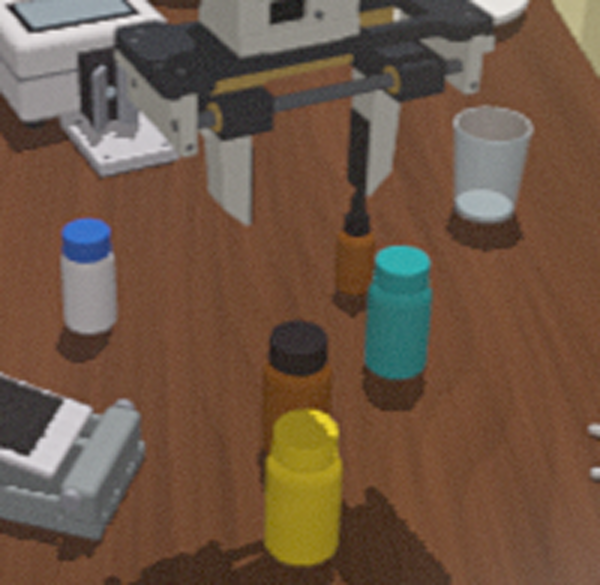

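The view shows the bottle clear between the open fingers: cap near crop (298,348), tips at (248,220) and (370,190). The pedal has come back up. Measured tip z is 0.175 against 0.145 reported, so the 30 mm offset is confirmed. I'll descend to true tip z = 0.024.

Call:
jog_arm([
  [[0, 0, -4], [0, 0, 0], 1],
  [[0, 0, -8], [0, 0, 0], 1],
  [[0, 0, -12], [0, 0, 0], 1],
  [[0, 0, -14], [0, 0, 0], 1],
  [[0, 0, -15.1], [0, 0, 0], 1],
  [[0, 0, -15.1], [0, 0, 0], 1],
])

```text
clock: 7.35
position: [0.6216, -0.1805, -0.0061]
ee_rot: [1.736, 2.618, 0.0]
force: [0.6, 0.2, -0.1]
width: 0.999
gripper_force: 0.0
```

Call:
jog_arm([
  [[0, 0, 0], [0, 0, 0], 0.6],
  [[0, 0, 0], [0, 0, 0], 0.3],
  [[0, 0, 0], [0, 0, 0], 0.3],
  [[0, 0, 0], [0, 0, 0], 0.3],
  [[0, 0, 0], [0, 0, 0], 0.3],
  [[0, 0, 0], [0, 0, 0], 0.3],
  [[0, 0, 0], [0, 0, 0], 0.3],
], newtons=25)

```text
clock: 8.22
position: [0.6216, -0.1803, -0.0064]
ee_rot: [1.736, 2.618, 0.0]
force: [0.4, 0.0, 0.3]
width: 0.448
gripper_force: 25.0
```

Call:
jog_arm([
  [[0, 0, 1], [0, 0, 0], 0.3],
  [[0, 0, 4], [0, 0, 0], 0.3],
  [[0, 0, 8], [0, 0, 0], 0.3],
  [[0, 0, 10], [0, 0, 0], 0.3],
  [[0, 0, 10], [0, 0, 0], 0.3],
])

```text
clock: 8.85
position: [0.6224, -0.1806, 0.0949]
ee_rot: [1.735, 2.616, 0.002]
force: [0.5, 0.2, -1.6]
width: 0.453
gripper_force: 25.0
```

Call:
jog_arm([
  [[-1, 4, 0], [0, 0, 0], 0.3],
  [[-2.5, 9, 0], [0, 0, 0], 0.3],
  [[-4, 14, 0], [0, 0, 0], 0.3],
  [[-5.3, 19, 0], [0, 0, 0], 0.3],
  [[-6.7, 24, 0], [0, 0, 0], 0.3],
  [[-8, 29, 0], [0, 0, 0], 0.3],
  [[-9.2, 32, 0], [0, 0, 0], 0.3],
  [[-9.7, 33.6, 0], [0, 0, 0], 0.3],
])

```text
clock: 9.85
position: [0.5228, 0.1575, 0.0921]
ee_rot: [-1.732, -2.619, 0.003]
force: [-0.2, 0.6, -0.6]
width: 0.456
gripper_force: 25.0
```

Call:
jog_arm([
  [[0, 0, 0], [0, 0, 0], 0.3],
  [[0, 0, 0], [0, 0, 0], 0.3],
  [[0, 0, 0], [0, 0, 0], 0.3],
])

```text
clock: 10.22
position: [0.5251, 0.154, 0.0936]
ee_rot: [1.739, 2.616, -0.0]
force: [0.5, -0.7, -1.9]
width: 0.45
gripper_force: 25.0
```

Run:
```python
from cell import arm
from h import *
s=arm.observe();p=s["position"];print(p,s["width"],s["gripper_force"],s["force"])
t=arm.get_image("top");np.savez("pics/top3.npz",**t)
d=arm.get_image("side");np.savez("pics/side3.npz",**d);P=cloud(d)
u,v=proj(d,[p[0],p[1],p[2]+.03])[0].astype(int);print(u,v)
m=(np.hypot(P[...,0]-p[0],P[...,1]-p[1])<.045)&(P[...,2]>.05)
hsv=cv2.cvtColor(d["img"],cv2.COLOR_RGB2HSV);m&=(hsv[...,1]>120)&(hsv[...,2]>40)&(P[...,2]<.19)
q=P[m]; print(m.sum(),"z range",np.percentile(q[:,2],[1,99]))
c=np.array([np.cos(.398),np.sin(.398)]);n=np.array([-c[1],c[0]])
for h in np.arange(.085,.16,.01):
    j=abs(q[:,2]-h)<.005
    if j.sum()>5:
        r=q[j,:2]-p[:2]; A=np.c_[2*r,np.ones(len(r))];f=np.linalg.lstsq(A,(r**2).sum(1),rcond=None)[0]
        print(h.round(3),j.sum(),"nearest d",((r@n).min()*1000).round(1),"across",(np.percentile(r@c,[2,98])*1000).round(1))
a=max(0,v-110);cv2.imwrite("pics/c5.png",cv2.resize(d["img"][a:a+150,u-100:u+100],(800,600),interpolation=2)[...,::-1])
```

```text
[0.52510823 0.15396388 0.09359725] 0.450365508053972 24.99969631433487 [ 0.49425224 -0.66965323 -1.85719793]
245 162
404 z range [0.10204611 0.16499195]
0.105 52 nearest d -23.7 across [-18.5  13. ]
0.115 64 nearest d -25.1 across [-18.5  12.8]
0.125 60 nearest d -23.9 across [-17.8  13.4]
0.135 63 nearest d -25.2 across [-17.2  15.1]
0.145 63 nearest d -24.1 across [-19.4  13.5]
0.155 64 nearest d -24.4 across [-14.4  16.4]
```

View pics/c5.png

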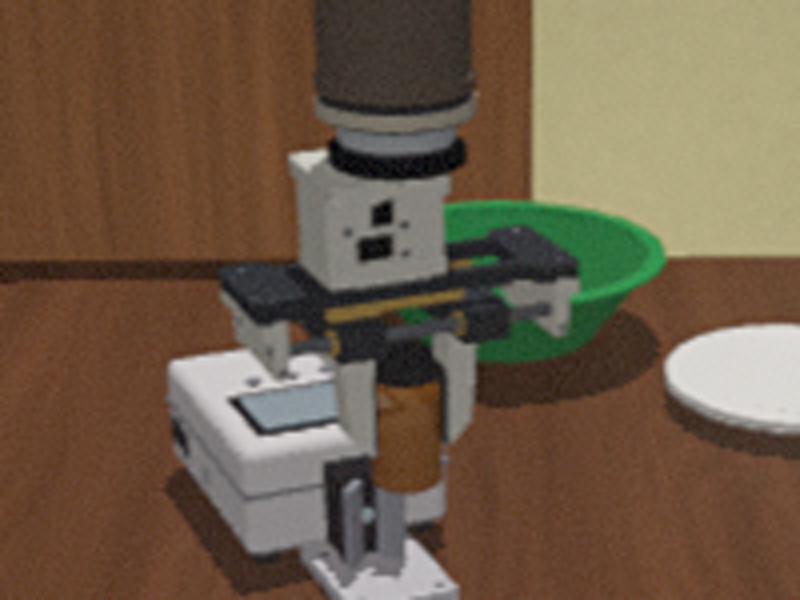

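The bottle is upright in the grip: body at crop (408,440), base about 0.10 m up. The V is just below it at (370,515). Next I go over the plate 12 mm short of the seat and lower.

Call:
jog_arm([
  [[-0.6, 1.7, 0], [0, 0, 0], 0.3],
  [[-1.2, 3.35, -1], [0, 0, 0], 0.3],
  [[-1.2, 3.35, -3], [0, 0, 0], 0.3],
  [[-1.2, 3.35, -5], [0, 0, 0], 0.3],
  [[-1.2, 3.35, -7], [0, 0, 0], 0.3],
  [[-1.2, 3.35, -7.8], [0, 0, 0], 0.3],
  [[-1.2, 3.35, -8.0], [0, 0, 0], 0.3],
  [[-1.2, 3.35, -8.0], [0, 0, 0], 0.3],
])

```text
clock: 11.32
position: [0.5127, 0.1896, 0.0139]
ee_rot: [1.736, 2.618, 0.001]
force: [-0.3, 0.8, -0.7]
width: 0.453
gripper_force: 25.0
```

Call:
jog_arm([
  [[0, 0, 0], [0, 0, 0], 0.3],
  [[0, 0, 0], [0, 0, 0], 0.3],
  [[0, 0, 0], [0, 0, 0], 0.3],
])

```text
clock: 11.7
position: [0.5127, 0.1893, 0.0138]
ee_rot: [1.736, 2.618, 0.001]
force: [-0.0, -0.1, -1.3]
width: 0.451
gripper_force: 25.0
```

Call:
jog_arm([
  [[0, 0, -0.3], [0, 0, 0], 0.3],
  [[0, 0, -0.6], [0, 0, 0], 0.3],
  [[0, 0, -0.7], [0, 0, 0], 0.3],
  [[0, 0, -0.8], [0, 0, 0], 0.3],
  [[0, 0, -0.8], [0, 0, 0], 0.3],
])

```text
clock: 12.32
position: [0.5126, 0.1892, 0.0056]
ee_rot: [1.736, 2.618, 0.0]
force: [-0.4, -0.9, -1.5]
width: 0.454
gripper_force: 25.0
```

Call:
jog_arm([
  [[0, 0, -0.05], [0, 0, 0], 0.3],
  [[0, 0, -0.1], [0, 0, 0], 0.3],
  [[0, 0, -0.1], [0, 0, 0], 0.3],
])

```text
clock: 12.7
position: [0.5127, 0.1892, 0.0054]
ee_rot: [-1.736, -2.618, -0.001]
force: [-3.8, -0.3, 14.0]
width: 0.452
gripper_force: 25.0
```

Call:
jog_arm([
  [[0, 0, 0.08], [0, 0, 0], 0.3],
  [[-0.1, 0.2, 0.08], [0, 0, 0], 0.3],
  [[-0.18, 0.42, 0.08], [0, 0, 0], 0.3],
  [[-0.25, 0.6, 0.08], [0, 0, 0], 0.3],
  [[-0.3, 0.7, 0.08], [0, 0, 0], 0.3],
  [[-0.3, 0.7, 0.08], [0, 0, 0], 0.3],
])

```text
clock: 13.45
position: [0.5099, 0.1962, 0.0055]
ee_rot: [1.736, 2.618, 0.001]
force: [2.4, -1.8, 5.0]
width: 0.453
gripper_force: 25.0
```

Call:
jog_arm([
  [[-0.04, 0.09, 0.02], [0, 0, 0], 0.3],
  [[-0.08, 0.18, 0.02], [0, 0, 0], 0.3],
  [[-0.08, 0.18, 0.02], [0, 0, 0], 0.3],
])

```text
clock: 13.82
position: [0.5086, 0.1981, 0.0055]
ee_rot: [-1.736, -2.618, 0.0]
force: [1.5, -2.6, 1.8]
width: 0.452
gripper_force: 25.0
```

Call:
jog_arm([
  [[-0.02, 0.05, 0], [0, 0, 0], 0.3],
  [[-0.04, 0.09, 0], [0, 0, 0], 0.3],
  [[-0.04, 0.09, 0], [0, 0, 0], 0.3],
])

```text
clock: 14.2
position: [0.5082, 0.1989, 0.0055]
ee_rot: [-1.736, -2.618, 0.0]
force: [0.5, -2.3, 2.8]
width: 0.452
gripper_force: 25.0
```

Call:
jog_arm([
  [[-0.02, 0.05, 0], [0, 0, 0], 0.3],
  [[-0.04, 0.09, 0], [0, 0, 0], 0.3],
  [[-0.04, 0.09, 0], [0, 0, 0], 0.3],
])

```text
clock: 14.58
position: [0.5078, 0.1999, 0.0055]
ee_rot: [-1.736, -2.618, 0.0]
force: [0.5, -1.5, 2.7]
width: 0.454
gripper_force: 25.0
```

Call:
jog_arm([
  [[-0.02, 0.05, 0], [0, 0, 0], 0.3],
  [[-0.04, 0.09, 0], [0, 0, 0], 0.3],
  [[-0.04, 0.09, 0], [0, 0, 0], 0.3],
])

```text
clock: 14.95
position: [0.5077, 0.2004, 0.0055]
ee_rot: [1.736, 2.618, -0.0]
force: [1.4, -3.1, -0.3]
width: 0.452
gripper_force: 25.0
```

Call:
jog_arm([
  [[-0.02, 0.05, 0], [0, 0, 0], 0.3],
  [[-0.02, 0.05, 0], [0, 0, 0], 0.3],
  [[-0.02, 0.05, 0], [0, 0, 0], 0.3],
])

```text
clock: 15.32
position: [0.508, 0.2012, 0.0056]
ee_rot: [1.736, 2.617, 0.001]
force: [2.9, -3.3, -1.9]
width: 0.452
gripper_force: 25.0
```

Call:
jog_arm([
  [[0.05, 0.02, -0.02], [0, 0, 0], 0.3],
  [[0.05, 0.05, -0.02], [0, 0, 0], 0.3],
  [[0.04, 0.05, -0.02], [0, 0, 0], 0.3],
])

```text
clock: 15.7
position: [0.508, 0.2013, 0.0055]
ee_rot: [1.736, 2.617, 0.0]
force: [3.6, -4.5, 3.0]
width: 0.451
gripper_force: 25.0
```

Call:
jog_arm([
  [[0.03, 0.01, 0.01], [0, 0, 0], 0.3],
  [[0.06, 0.02, 0.01], [0, 0, 0], 0.3],
  [[0.06, 0.02, 0.01], [0, 0, 0], 0.3],
])

```text
clock: 16.08
position: [0.508, 0.2014, 0.0055]
ee_rot: [-1.737, -2.618, 0.001]
force: [0.0, -5.9, 4.6]
width: 0.455
gripper_force: 25.0
```

Call:
jog_arm([
  [[-0.04, 0.03, 0.01], [0, 0, 0], 0.3],
  [[-0.04, 0.03, 0.01], [0, 0, 0], 0.3],
  [[-0.04, 0.03, 0.01], [0, 0, 0], 0.3],
  [[-0.04, 0.03, 0.01], [0, 0, 0], 0.3],
])

```text
clock: 16.58
position: [0.5082, 0.2018, 0.0055]
ee_rot: [1.736, 2.617, -0.0]
force: [2.9, -5.2, -0.1]
width: 0.452
gripper_force: 25.0
```

Run:
```python
from cell import arm
from h import *
d0=np.array([-.3875,.9219]);yl=np.array([-.9219,-.3875])
s=arm.observe();p=s["position"];F=s["force"];print(p,F,"along",F[:2]@d0,"lat",F[:2]@yl,s["ft_torque"].round(2))
t=arm.get_image("top");np.savez("pics/top4.npz",**t);Q=cloud(t)
t0=load("top0")
diff=(np.abs(t["img"].astype(int)-t0["img"]).sum(-1)>90)
for n,(u,v) in dict(tub=(302,253),turq=(326,157),yel=(403,191),drop=(283,167),beak=(234,112),pedal=(376,268)).items():print(n,diff[v-15:v+15,u-15:u+15].sum())
d=arm.get_image("side");np.savez("pics/side4.npz",**d)
cv2.imwrite("pics/c6.png",cv2.resize(d["img"][100:220,170:330],(800,600),interpolation=2)[...,::-1])
```

```text
[0.5082305  0.20181759 0.00553713] [ 2.88742331 -5.15061595 -0.08566191] along -5.867229379072569 lat -0.6660518662782212 [-1.04 -0.66  0.06]
tub 63
turq 0
yel 0
drop 0
beak 0
pedal 0
```

View pics/c6.png

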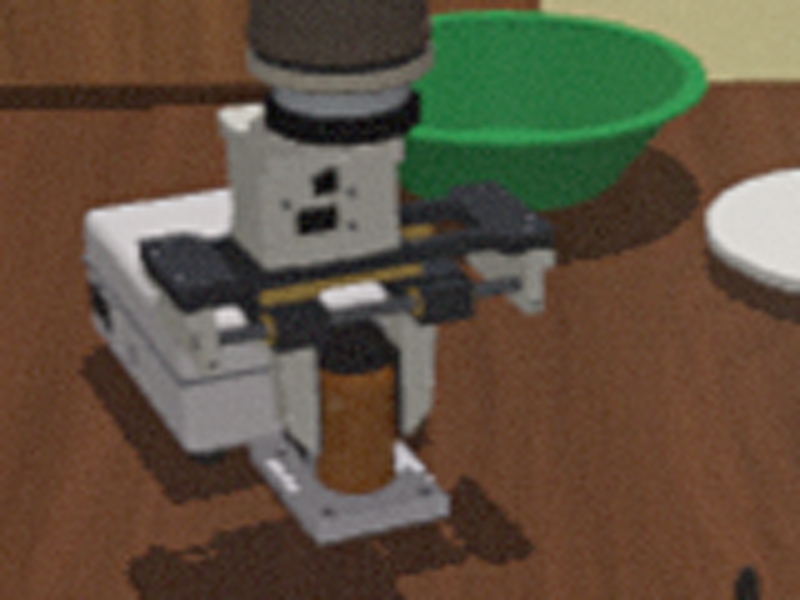

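Run:
```python
from h import *
d0=np.array([-.3875,.9219]);yl=np.array([-.9219,-.3875]);S=np.array([.5083,.1986])
d=load("side4");P=cloud(d);hsv=cv2.cvtColor(d["img"],cv2.COLOR_RGB2HSV)
x=(P[...,:2]-S)@d0*1000;y=(P[...,:2]-S)@yl*1000;z=P[...,2]*1000
b=(abs(x)<50)&(abs(y)<30)&(z>18)&(z<60)&(hsv[...,1]>120)&(hsv[...,2]>40)
A=np.c_[2*x[b],2*y[b],np.ones(b.sum())]
from scipy.optimize import least_squares
r=least_squares(lambda c:np.hypot(x[b]-c[0],y[b]-c[1])-21,[0,0],loss="soft_l1");print("bottle centre seat frame",r.x,b.sum())
v,u=np.nonzero(b);print("bottom z",np.percentile(z[b],[1,99]))
for d in (d,load("side0"),):
    P=cloud(d);x=(P[...,:2]-S)@d0*1000;y=(P[...,:2]-S)@yl*1000;z=P[...,2]*1000
    m=(abs(z-12)<4)&(abs(y)<45)&(x>-60)&(x<-10);print("plate front edge x",np.percentile(x[m],[.5,1,3]),"y",np.percentile(y[m&(x<-20)],[1,99]),np.median(z[m]))
m=(z>25)&(z<75)&(abs(y)<30)&(x>0)&(x<50)
for yy in range(-24,25,4):
    j=m&(abs(y-yy)<2)
    if j.sum()>4:print(yy,np.percentile(x[j],[5,25,50,75]).round(1))
```

```text
bottle centre seat frame [ 2.29117557 -2.95977864] 216
bottom z [18.18670392 59.51628048]
plate front edge x [-38.85386612 -38.33416207 -36.5370489 ] y [-36.49619663  31.08744664] 11.126605065728546
plate front edge x [-37.91886801 -37.0959904  -36.60472472] y [-36.86790936  31.81948568] 11.194541183413682
-24 [14.3 14.9 15.3 16. ]
-20 [12.5 14.1 16.  18.9]
-16 [13.9 16.  19.  23.6]
-12 [18.4 20.8 25.1 30.2]
-8 [22.3 29.6 32.5 33.9]
-4 [29.6 31.5 33.2 34.8]
0 [27.6 29.5 31.9 36.2]
4 [22.3 24.  25.  32.7]
8 [18.6 19.1 20.3 22. ]
12 [13.6 16.3 19.2 35.1]
16 [13.3 17.2 29.5 38.6]
```

Call:
jog_arm([
  [[-0.02, 0.06, -0.01], [0, 0, 0], 0.3],
  [[-0.02, 0.06, -0.01], [0, 0, 0], 0.3],
  [[-0.02, 0.06, -0.01], [0, 0, 0], 0.3],
  [[-0.02, 0.06, -0.01], [0, 0, 0], 0.3],
])

```text
clock: 17.18
position: [0.5082, 0.2018, 0.0055]
ee_rot: [1.737, 2.617, -0.0]
force: [4.0, -7.2, 1.0]
width: 0.454
gripper_force: 25.0
```

Run:
```python
from cell import arm
from h import *
d0=np.array([-.3875,.9219]);yl=np.array([-.9219,-.3875]);S=np.array([.5083,.1986])
s=arm.observe();p=s["position"];F=s["force"];print(p,F,"along",F[:2]@d0,"lat",F[:2]@yl,s["ft_torque"].round(2),cv2.Rodrigues(s["ee_rot"])[0][:,2].round(4))
acc={}
for i in range(8):
    d=arm.get_image("side");P=cloud(d);hsv=cv2.cvtColor(d["img"],cv2.COLOR_RGB2HSV)
    x=(P[...,:2]-S)@d0*1000;y=(P[...,:2]-S)@yl*1000;z=P[...,2]*1000
    for h in range(20,68,8):
        b=(abs(x)<50)&(abs(y)<30)&(abs(z-h)<4)&(hsv[...,1]>120)&(hsv[...,2]>40);acc.setdefault(h,[]).append(np.c_[x[b],y[b]])
from scipy.optimize import least_squares
for h,a in acc.items():
    a=np.vstack(a);r=least_squares(lambda c:np.hypot(a[:,0]-c[0],a[:,1]-c[1])-21,[0,0],loss="soft_l1");print(h,len(a),r.x.round(2))
s=arm.observe();F=s["force"];print(s["position"],"along",F[:2]@d0,"lat",F[:2]@yl,F[2])
```

```text
[0.5082499  0.2018258  0.00551443] [ 4.00092317 -7.1670796   0.95597698] along -8.157688416081404 lat -0.9112077283282303 [-1.39 -0.68  0.07] [ 8.e-04 -9.e-04 -1.e+00]
20 330 [ 2.25 -3.3 ]
28 318 [ 1.96 -3.47]
36 302 [ 2.26 -3.19]
44 335 [ 1.96 -3.31]
52 325 [ 2.02 -3.07]
60 363 [ 2.09 -2.91]
[0.50823531 0.20182944 0.00552557] along -7.501524087638597 lat -0.5914699074904274 2.048212109747183
```

The last push raised the force to about 8 N with no motion. The lateral force is near zero and the bottle is upright, so both faces are bearing. I'll check the tub, whose pixels changed (perhaps only the arm's shadow), then hand in.

Run:
```python
from cell import arm
from h import *
c=[]
for d in (load("side0"),arm.get_image("side")):
    h=cv2.cvtColor(d["img"],cv2.COLOR_RGB2HSV);m=cv2.inRange(h,(105,120,60),(130,255,255));m[:215]=0;m[260:]=0;c.append(np.argwhere(m).mean(0))
print(c)
if np.abs(c[0]-c[1]).max()<1.5: print(arm.sign_off())
```

```text
[array([229.57446809, 228.2606383 ]), array([229.55721393, 228.32835821])]
the job is handed in; nothing more can be done
None
```

The job is handed in: I pressed the pedal to its stop and let it up, and the large amber bottle stands upright on the foot plate, still gripped at 25 N and pressed into both V faces at about 8 N.

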